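# Clamp the silhouette plaque in the screw press

## Robot

A 6-joint arm with a two-finger parallel gripper is mounted at the origin on the work surface. World frame = base frame: x ahead of the robot, y to its left, z up, the work surface at z = 0. Lengths are in m, angles in rad, forces in N, time in s.
With the tool pointing down it reaches from about 0.3 to 0.75 m from the base axis. Payload 8.5 kg.
Tool frame: the origin (TCP) lies midway between the tips of the shut fingers; the grasp point (between the pads) lies 19 mm behind it; z points along the fingers, y is the line along which they close (so a half turn about z gives the same grasp; the last joint's range is limited). The gripper opens to 88 mm and grips with 3 to 60 N. Pads are 18 mm wide; open, the fingers measure 123 mm over their backs; the gripper's body (75 mm by 187 mm) begins 45 mm behind the grasp point.
Start: joints at [1.109, 0.381, 1.297, -0, 1.464, -0.215], TCP at [0.134, 0.533, 0.239] pointing down, gripper open.
Joint ranges: [-3.11, 3.11], [-0.89, 2.33], [0.22, 2.48], [-1.42, 4.56], [0.17, 2.85], [-2.88, 2.88]. Speed limits (rad/s): [2.39, 2.39, 3.14, 3.14, 3.14, 3.14].

## Interface

Orientations are given as a unit quaternion [x, y, z, w].
In Python, from plant import manip, viewer, sign_off, finder gives the robot as it stands.
- The arm moves only by the shell command python3 -m handwheel 'ROWS'. ROWS is text: rows parted by semicolons, each of 5 numbers parted by spaces: the shift along the tool's x, y, z in mm, then the turn about the tool's z in degrees, then the closure in counts, from 0 (fully open) to 255 (shut). In form: x y z spin grip; .... A call has 1 to 8 rows; each row shifts and turns the commanded pose from where the row before left it, along the tool's axes as they then stand; what a row does not reach is not made up. A row lasts 1/8 s, in which the tool goes at most 62.5 mm and 10.7 degrees, less where a joint would pass 70% of its speed; a pose out of reach is approached as far as the arm can. A call with a gripper value outside its range is refused whole. The fingers move at their own pace and stop on an object; the grip force is fixed at half the most. Time passes only in rows, so rows that do not move let the fingers close. It gives the time, the measured TCP pose, the force, the opening and the grip force at its end, in the units of the state.
- manip.read_state(): the state, without advancing time (a new reading comes with each control period).
- viewer.camera(name): name is "scene" or "top" or "wrist"; returns the picture (384x512x3 uint8, blue, green, red); there is no depth.
- viewer.camera_params(name): a dict with "vertical_fov" (degrees; the focal length in pixels is half the picture's height over the tangent of half this angle, whatever the lens; pixels are square), "cx", "cy" (the principal point, pixels), "R" (3x3) and "t" (3): a world point X has camera coordinates R X + t. Camera axes: x right, y down, z forward; pixel columns grow to the right and rows downward; lengths in m; the calibration is good to about 2 mm. A picture is of the moment at which its call begins: read the wrist's pose just before it. camera_params takes no time and is no camera call; for the wrist camera it gives the pose at the moment of the call.
- sign_off(): hands the job in; it is judged then, once.
Trained networks look in the newest picture that a camera, given by its name, has taken for a name from the list of things; names that differ only in an ending like _2 or _b are one class to them, and where a whole thing is asked for, a point or a joint stands for the part that bears it (a point fixed in the world has none). Each returns a list of dicts, best first, with "score" (0 to 1); they miss things now and then, are a little off and sometimes report something else, mostly with a low value. They report only what shows in the picture. A call takes as long as a camera call. They do not tell look-alikes from the thing itself.
- finder.silhouettes(name, camera): "region" (384x512 bool, what is visible of it).
- finder.mark_of(name, camera): "at" ([x, y, z] in m, in world coordinates, good to about 4 mm: a listed point, or the origin of a listed thing).
The state is a dict: "time_s": time; "q": joint angles; "qd": joint speeds; "joint_torque": joint torques, N m; "position": TCP position; "tool_rot": TCP orientation; "wrist_force": force on the tool from outside, world axes, zero at the start; "torque": the same for the moment, N m; "opening": finger opening in m; "finger_force": force on a finger pad.
Only numpy, scipy, OpenCV 4.12 (cv2) and the standard library are available. Lean on these libraries where they do the work, as an engineer would, in place of code of your own. Each camera call takes 0.05 s, during which the arm holds its last target. There are 200 camera calls.

## Task

Two small screw presses stand on the paper-cutter's table. On the one that has the wooden silhouette plaque lying in it, turn the crank clockwise (seen from above) until its pressing plate has come down onto the plaque and clamps it firmly, then let go. Leave the crank of the empty press alone.

Things in the scene. Friction and masses are not known exactly. Their poses are not given: they have to be found in the camera images.
- press_crank (a joint): crank of the press holding the plaque, rad; grows clockwise seen from above, stop at 7.5. One turn lowers plate, crank and knob by 20 mm. At 0 the plate is 16 mm above the plaque; starts at 0 to 1.5, plate touches at about 5.03, then its spring (8 N at touch, 6 N per mm) yields: 5.3 to 6.5 is well clamped. Takes about 3.5 N at the knob, up to 6 N clamped; self-locking, stays where it is left
- press_knob (a point): grip point on that crank's upright black knob (24 mm across, 48 mm tall, spins freely on its pin): on its axis, 20 mm below its top, 28 mm above the flat crank arm under it. The knob's axis is 60 mm from the screw's axis; nothing stands higher than the knob, the hub on the screw's axis tops out 26 mm below this point. 210 mm above the table at joint value 0, sinks with the plate
- press_plate: steel pressing plate (sliding jaw) of that press, 76 x 56 x 12 mm, level, sprung; origin at the centre of its underside, on the vertical axis of screw and crank; moves only up and down. The grey C-shaped iron frame round it is fixed to the table: base 170 x 180 x 18 mm, column on one side, upper arm topping out 146 mm above the table, crank above that
- plaque: loose flat wooden plaque, 120 x 85 x 25 mm, with a black portrait silhouette on its face, lying on the press's base (18 mm above the table) under the plate; origin at the centre of its underside, z up, top face 25 mm higher
- spare_knob (a point): the same grip point on the crank knob of the other press, which is identical but empty; leave it alone
Mind the look-alikes: they are no part of the job. What is meant by the plaque is not blue, and is the smaller of those in its own colour. What is shaped like the part that bears press_crank but turquoise is not meant.

How it is judged:
By the outcome, as a careful person would: the job done as asked, in the order asked, and still so for the second after the job is handed in, with the robot touching nothing.
It also fails if it takes over 42 s, if anything falls off the work surface, if the arm or the gripper's body presses on something with over 40 N, if the wrist force passes 120 N, or if a joint passes its speed limit or range.

## Working session

There is one attempt and no reset: what is moved stays moved. The work goes in short steps, Python scripts to look and compute and a shell command to move; the robot and the scene stay as the last step left them, time stands still between calls to the robot, and variables do not carry over. Pictures are saved under pics/ and viewed, at most 10 in all, crops included, and the job is handed in when it is done.

```bash
mkdir -p pics; cat > look.py <<'E'
import numpy as np, cv2
from plant import manip, viewer, finder
E
python3 - <<'E'
from look import *
s=manip.read_state(); print(s['time_s'],s['position'],s['tool_rot'])
ims=[]
for c in ('scene','top'):
    im=viewer.camera(c).copy(); ims.append(im)
    for n in ('press_knob','spare_knob','plaque','press_plate'):
        for d in finder.mark_of(n,c)[:5]: print(c,n,round(d['score'],2),np.round(d['at'],3))
cv2.imwrite('pics/a.png',cv2.resize(np.hstack(ims),(800,300)));cv2.imwrite('pics/b.png',cv2.resize(ims[1],(800,600)))
cv2.imwrite('pics/s.png',cv2.resize(ims[0],(800,600)))
E
```

```text
0.0 [0.13423293 0.53309067 0.23815208] [ 1.23045092e-01  9.92400830e-01 -6.69869398e-04 -2.22952061e-04]
scene press_knob 0.81 [ 0.343 -0.221  0.211]
scene press_knob 0.63 [0.523 0.12  0.206]
scene spare_knob 0.7 [ 0.553 -0.234  0.202]
scene plaque 0.78 [0.515 0.18  0.018]
scene plaque 0.67 [0.287 0.234 0.002]
scene press_plate 0.72 [0.516 0.177 0.053]
scene press_plate 0.58 [ 0.285 -0.222  0.06 ]
top press_knob 0.61 [ 0.342 -0.22   0.21 ]
top press_knob 0.46 [0.526 0.119 0.203]
top spare_knob 0.43 [ 0.552 -0.233  0.204]
top plaque 0.8 [0.283 0.238 0.003]
top plaque 0.72 [ 0.754  0.144 -0.002]
top plaque 0.71 [0.516 0.186 0.018]
top press_plate 0.72 [ 0.278 -0.22   0.058]
top press_plate 0.53 [0.515 0.178 0.059]
```

View pics/b.png

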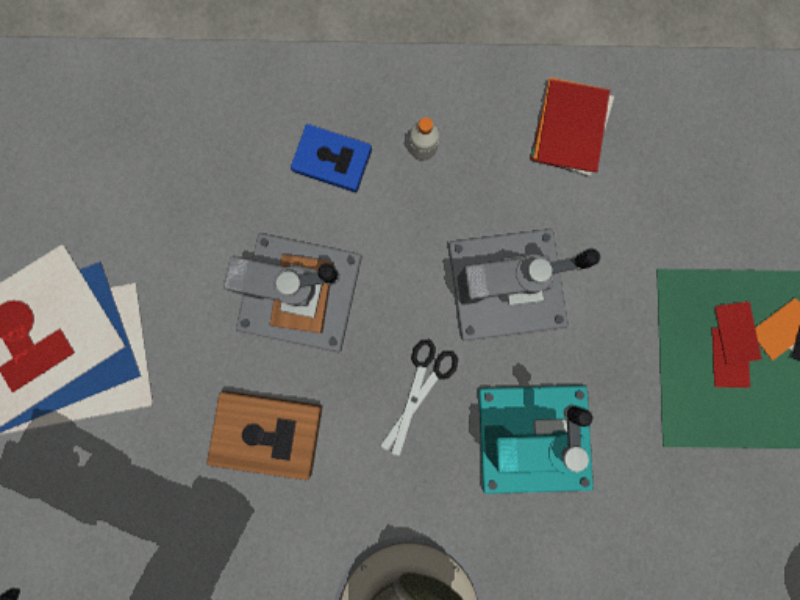

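View pics/s.png

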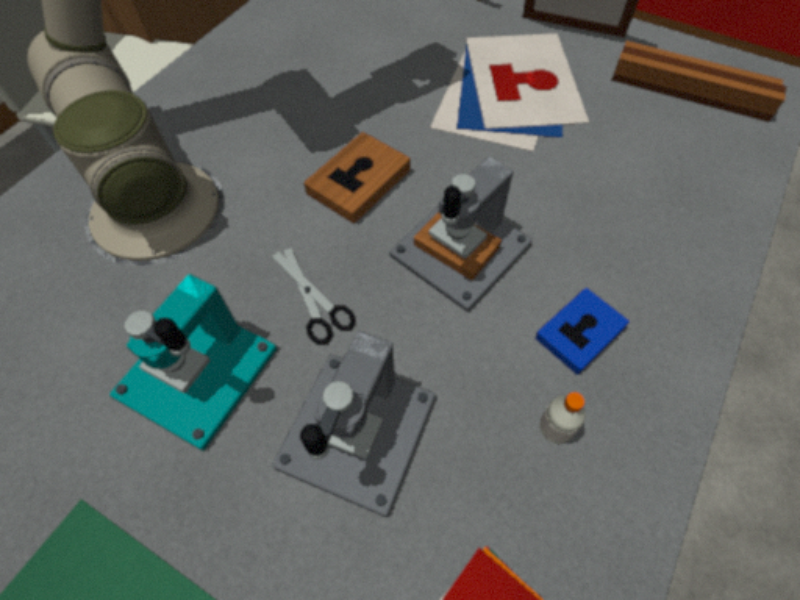

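The top view shows the press holding the small brown plaque at pixel (290,285), with its black knob at (327,272). The empty grey press is at (540,270) and a turquoise one at (575,450). The scene view shows the same layout, with the knob at (452,200). The target is therefore the press at about (0.515, 0.178), with its knob at about (0.524, 0.120, 0.205).

```bash
python3 -m handwheel '-40 -25.5 -10 0 0; -40 -25.5 -10 0 0; -40 -25.5 -10 0 0; -40 -25.5 -10 0 0; -40 -25.5 -10 0 0; -40 -25.5 -10 0 0; -40 -25.5 -10 0 0; -40 -25.5 0 0 0' && python3 -m handwheel '-40 -25.5 0 0 0; -40 -25.5 0 0 0; -40 -25.5 0 0 0; -39 -25.5 0 0 0; 0 0 0 0 0'
cat >> look.py <<'E'
def pix(im_reg):
    r,c=np.nonzero(im_reg); return c.mean(),r.mean(),len(c)
def ray(cam,u,v):
    p=viewer.camera_params(cam); R=np.array(p['R']);t=np.array(p['t']); f=192/np.tan(np.radians(p['vertical_fov'])/2)
    d=R.T@np.array([(u-p['cx'])/f,(v-p['cy'])/f,1]); return -R.T@t, d/np.linalg.norm(d)
def tri(rays):
    A=sum(np.eye(3)-np.outer(d,d) for o,d in rays); b=sum((np.eye(3)-np.outer(d,d))@o for o,d in rays); return np.linalg.solve(A,b)
E
python3 - <<'E'
from look import *
s=manip.read_state(); print(s['time_s'],s['position'],s['wrist_force'])
im=viewer.camera('wrist').copy(); o,d=ray('wrist',256,192); print(o,d)
for n in ('press_knob','press_plate','plaque'):
    for k in finder.mark_of(n,'wrist')[:3]: print(n,round(k['score'],2),np.round(k['at'],4))
cv2.imwrite('pics/w.png',im)
E
```

```text
time_s: 1.5
position: [0.3959, 0.2561, 0.3096]
tool_rot: [0.123, 0.992, 0.0, 0.001]
wrist_force: [0.4, 0.3, -0.8]
opening: 0.088
finger_force: 0.0
time_s: 2.12
position: [0.5255, 0.1175, 0.3079]
tool_rot: [0.125, 0.992, -0.0, -0.0]
wrist_force: [-0.2, -0.3, -0.4]
opening: 0.0878
finger_force: 0.0
2.125 [0.52552327 0.11752455 0.30793041] [-0.20228753 -0.2725776  -0.35090085]
[0.45818406 0.13633059 0.45394265] [ 0.2729439  -0.05894582 -0.96022238]
plaque 0.61 [0.7524 0.1457 0.0015]
```

View pics/w.png

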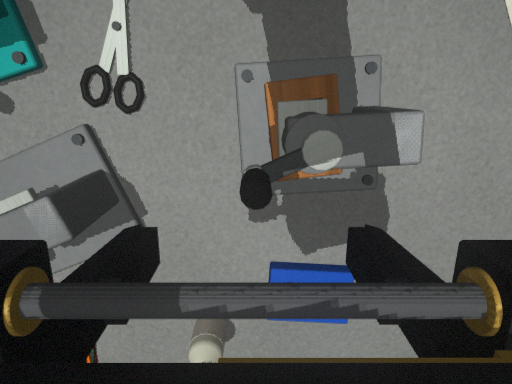

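The wrist picture shows the target's knob at about (256,188) and the round hub disc at (322,150), with the frame column on the right and the brown plaque underneath. The blue plaque and the bottle are behind the fingers. Next I'll triangulate the hub and knob from all three views.

```bash
python3 - <<'E'
from look import *
guess={'wrist':((322,150),(256,188)),'top':((287*.64,283*.64),(327*.64,272*.64)),'scene':((463*.64,187*.64),(452*.64,203*.64))}
H=[];K=[]
tiles=[]
for c,(h,k) in guess.items():
    im=viewer.camera(c).copy(); g=im.max(2).astype(int)
    res=[]
    for (u,v),dark in ((h,0),(k,1)):
        m=(g<45) if dark else (abs(g-g[int(v)-1:int(v)+2,int(u)-1:int(u)+2].mean())<14)
        w=26 if c=='wrist' else 12
        mm=np.zeros_like(m); sl=np.s_[int(v)-w:int(v)+w,int(u)-w:int(u)+w]; mm[sl]=m[sl]
        mm=cv2.morphologyEx(mm.astype(np.uint8),cv2.MORPH_OPEN,cv2.getStructuringElement(2,(9,9) if c=='wrist' else (4,4)))
        n,l,st,ce=cv2.connectedComponentsWithStats(mm); i=1+np.argmax(st[1:,4]) if n>1 else 0
        print(c,dark,ce[i],st[i]); res.append(ce[i]); im[l==i]=(0,0,255) if dark else (0,255,0)
    H.append(ray(c,*res[0]));K.append(ray(c,*res[1]))
    u,v=map(int,res[0]); tiles.append(cv2.resize(im[v-45:v+60,u-80:u+60],(266,200)))
    print([ (d['score'],pix(d['region'])) for d in finder.silhouettes('press_knob',c)[:3]])
for n,R in (('hub',H),('knob',K)):
    x=tri(R); print(n,x,[np.round(np.linalg.norm(np.cross(d,x-o))*1e3,1) for o,d in R], 'noscene',tri(R[:2]))
cv2.imwrite('pics/m.png',np.hstack(tiles))
E
```

```text
wrist 0 [317.91270718 149.49281768] [300 134  39  32 905]
wrist 1 [252.2987512  191.59173871] [ 237  171   32   42 1041]
[(0.77, (np.float64(252.17222222222222), np.float64(191.46574074074073), 1080))]
top 0 [255.5 191.5] [     0      0    512    384 196608]
top 1 [255.5 191.5] [     0      0    512    384 196608]
[(0.72, (np.float64(370.08053691275165), np.float64(265.06711409395973), 149))]
scene 0 [295.2987013  115.38961039] [290 112  11   9  77]
scene 1 [289.8872549 129.4754902] [284 120  13  21 204]
[(0.8, (np.float64(108.47284345047923), np.float64(213.55910543130992), 313)), (0.67, (np.float64(289.01421800947867), np.float64(128.6398104265403), 211))]
hub [0.50798635 0.09756659 0.27017835] [np.float64(68.7), np.float64(78.4), np.float64(36.6)] noscene [0.40466092 0.04678819 0.87885156]
knob [0.5172413  0.07954716 0.23053784] [np.float64(42.3), np.float64(63.2), np.float64(27.8)] noscene [0.51294713 0.07060909 0.18863575]
```

View pics/m.png

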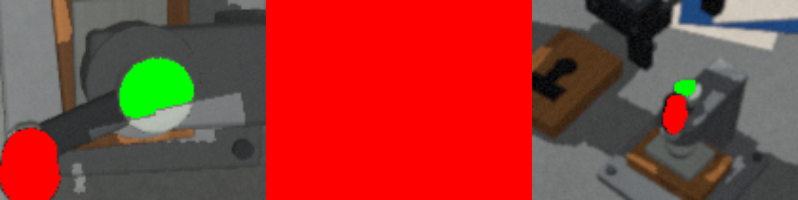

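```bash
python3 - <<'E'
from look import *
def comp(im,u,v,f,w=34):
    g=im.max(2).astype(int); m=f(g); mm=np.zeros(g.shape,np.uint8); sl=np.s_[v-w:v+w,u-w:u+w]; mm[sl]=m[sl]
    mm=cv2.morphologyEx(mm,cv2.MORPH_OPEN,cv2.getStructuringElement(2,(7,7)))
    n,l,st,ce=cv2.connectedComponentsWithStats(mm); i=l[v,u]; print(st[i],ce[i]); x=st[i]
    s=.64; return (ce[i]+.5)*s-.5, (x[:2]+(x[2:4]-1)/2+.5)*s-.5
b=cv2.imread('pics/b.png'); s=cv2.imread('pics/s.png')
tk=comp(b,327,272,lambda g:g<48,20)[0]; th=comp(b,287,283,lambda g:g>145,20)[0]
sk=comp(s,452,203,lambda g:g<48)[0]; sh=comp(s,465,186,lambda g:g>150,18)[0]
print(tk,th,sk,sh)
w=ray('wrist',252.2,191.5),ray('wrist',319.4,153.9)
K=[w[0],ray('top',*tk),ray('scene',*sk)];H=[w[1],ray('top',*th),ray('scene',*sh)]
for R in (K,H):
    x=tri(R); print(x,[np.round(np.linalg.norm(np.cross(d,x-o))*1e3,1) for o,d in R],tri(R[:2]),tri(R[1:]))
st=manip.read_state(); print(st['time_s'],st['position'],st['tool_rot'])
E
```

```text
[318 264  19  20 282] [327.21985816 273.14184397]
[277 272  22  22 390] [287.3025641  282.67179487]
[442 187  25  31 522] [452.52298851 202.33716475]
[454 175  20  15 210] [463.67619048 181.72857143]
[209.24070922 174.63078014] [183.69364103 180.72994872] [289.43471264 129.31578544] [296.5727619  116.12628571]
[0.52777228 0.11990262 0.20394182] [np.float64(0.5), np.float64(0.6), np.float64(0.3)] [0.52684573 0.11976354 0.20788852] [0.52766914 0.12057695 0.20298718]
[0.51628727 0.17834263 0.1828228 ] [np.float64(0.1), np.float64(0.3), np.float64(0.3)] [0.51594427 0.17801921 0.18409992] [0.51629475 0.1783996  0.1827813 ]
2.625 [0.52381322 0.11997717 0.30894907] [1.22750360e-01 9.92437568e-01 1.88391472e-05 1.46896071e-04]
```

The hub axis is at (0.5163, 0.1783) and the knob at (0.5275, 0.120), with the grip point at z ≈ 0.208, so the crank angle is about 0.5 rad. Now I'll descend and grip.

```bash
python3 -m handwheel '-3.5 0.7 30 0 0; 0 0 45 0 0; 0 0 42 0 0; 0 0 0 0 0; 0 0 0 0 255; 0 0 0 0 255; 0 0 0 0 255; 0 0 0 0 255' && python3 -m handwheel '0 0 0 0 255; 0 0 0 0 255'
python3 - <<'E'
from look import *
s=manip.read_state(); print(s['position'],s['tool_rot'],s['wrist_force'],s['torque'],s['finger_force'])
a0=np.degrees(np.arctan2(s['position'][1]-.1783,s['position'][0]-.5163)); print(a0,np.hypot(s['position'][1]-.1783,s['position'][0]-.5163))
from scipy.spatial.transform import Rotation as Ro
R=Ro.from_quat(s['tool_rot']).as_matrix()
im=viewer.camera('wrist').copy(); cv2.imwrite('pics/g.png',im)
p=lambda a:np.array([60*np.cos(a),60*np.sin(a),-20*(np.radians(-78.9)-a)/2/np.pi])
for i in range(21):
    a=np.radians(-78.9-15*i); print(i,np.round(R.T@(p(a-np.radians(15))-p(a)),1))
E
```

```text
time_s: 3.62
position: [0.5278, 0.1194, 0.1923]
tool_rot: [0.123, 0.992, 0.0, 0.0]
wrist_force: [0.4, -0.2, -0.1]
opening: 0.05
finger_force: 0.0
time_s: 3.88
position: [0.5277, 0.1194, 0.1918]
tool_rot: [0.123, 0.992, -0.0, 0.0]
wrist_force: [0.5, -0.8, -0.3]
opening: 0.0304
finger_force: 0.0
[0.52767033 0.11938308 0.1917737 ] [ 1.23081127e-01  9.92396612e-01 -1.41111691e-05  4.26220387e-06] [ 0.47688903 -0.82911704 -0.29433668] [ 0.00211631  0.00400861 -0.01093504] 0.0
-79.0768196290963 0.060004068149186664
0 [14.9 -4.8  0.8]
1 [15.6 -0.7  0.8]
2 [15.3  3.3  0.8]
3 [13.9  7.2  0.8]
4 [11.6 10.5  0.8]
5 [ 8.5 13.2  0.8]
6 [ 4.8 14.9  0.8]
7 [ 0.7 15.6  0.8]
8 [-3.3 15.3  0.8]
9 [-7.2 13.9  0.8]
10 [-10.5  11.6   0.8]
11 [-13.2   8.5   0.8]
12 [-14.9   4.8   0.8]
13 [-15.6   0.7   0.8]
14 [-15.3  -3.3   0.8]
15 [-13.9  -7.2   0.8]
16 [-11.6 -10.5   0.8]
17 [ -8.5 -13.2   0.8]
18 [ -4.8 -14.9   0.8]
19 [ -0.7 -15.6   0.8]
20 [  3.3 -15.3   0.8]
```

View pics/g.png

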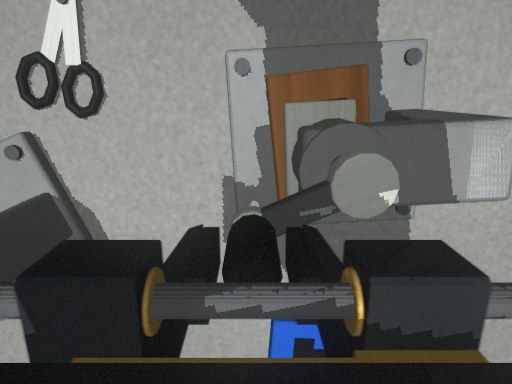

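The wrist view shows the knob at (252,250), centred between the nearly closed fingers. I'll finish closing and make the first turns.

```bash
python3 -m handwheel '0 0 0 0 255; 0 0 0 0 255; 0 0 0 0 255; 14.9 -4.8 0.8 0 255; 15.6 -0.7 0.8 0 255; 0 0 0 0 255'
cat > st.py <<'E'
from look import *
s=manip.read_state();p=s['position'];d=np.array(p[:2])-[.5163,.1783];a=np.arctan2(d[1],d[0]);u=np.array([np.cos(a),np.sin(a)]);f=s['wrist_force']
print(s['time_s'],'ang',np.degrees(a),'turned',(-78.9-np.degrees(a))%360,'r',np.hypot(*d),'z',p[2],'Frad',f[0]*u[0]+f[1]*u[1],'Fcw',f[0]*u[1]-f[1]*u[0],'Fz',f[2],s['finger_force'])
E
python3 st.py
```

```text
time_s: 4.68
position: [0.4959, 0.122, 0.19]
tool_rot: [0.123, 0.992, 0.0, -0.001]
wrist_force: [-2.8, 1.5, -0.4]
opening: 0.0231
finger_force: 30.0
4.675 ang -109.91654217707931 turned 31.0165421770793 r 0.059922669322136246 z 0.1900068017047338 Frad -0.41604432277388737 Fcw 3.1712178390650716 Fz -0.4188139253875287 29.999974421225488
```

```bash
python3 -m handwheel '15.3 3.3 0.8 0 255; 13.9 7.2 0.8 0 255; 11.6 10.5 0.8 0 255; 8.5 13.2 0.8 0 255; 4.8 14.9 0.8 0 255; 0.7 15.6 0.8 0 255; -3.3 15.3 0.8 0 255; -7.2 13.9 0.8 0 255' && python3 st.py && python3 -m handwheel '-10.5 11.6 0.8 0 255; -13.2 8.5 0.8 0 255; -14.9 4.8 0.8 0 255; -15.6 0.7 0.8 0 255; -15.3 -3.3 0.8 0 255; 0 0 0 0 255' && python3 st.py
```

```text
time_s: 5.68
position: [0.4763, 0.2234, 0.1834]
tool_rot: [0.123, 0.992, -0.001, -0.0]
wrist_force: [4.1, -10.2, -4.5]
opening: 0.023
finger_force: 30.0
5.675 ang 131.5415729910363 turned 149.5584270089637 r 0.06025558892238789 z 0.18335998689186736 Frad -10.421296630757785 Fcw -3.690226214760228 Fz -4.458996430171232 29.999394533224404
time_s: 6.42
position: [0.5506, 0.2276, 0.1794]
tool_rot: [0.124, 0.992, 0.0, 0.001]
wrist_force: [4.4, -0.5, -4.1]
opening: 0.0232
finger_force: 30.0
6.425 ang 55.210492213250596 turned 225.8895077867494 r 0.06008149366410881 z 0.17942288162074044 Frad 2.09450116577576 Fcw 3.910759287668152 Fz -4.149167992159388 29.999155648984015
```

```bash
python3 -m handwheel '-7 -3.6 0.4 0 255; -6.9 -3.6 0.4 0 255'>/dev/null && python3 st.py; python3 -m handwheel '-5.8 -5.2 0.4 0 255; -5.8 -5.3 0.4 0 255'>/dev/null && python3 st.py; python3 -m handwheel '-4.2 -6.6 0.4 0 255; -4.3 -6.6 0.4 0 255' >/dev/null&& python3 st.py;  python3 -m handwheel '-2.4 -7.4 0.4 0 255; -2.4 -7.5 0.4 0 255' >/dev/null&& python3 st.py
python3 - <<'E'
from look import *
im=viewer.camera('scene').copy(); 
for k in finder.mark_of('press_knob','scene')+finder.mark_of('press_plate','scene')+finder.mark_of('plaque','scene'): print(round(k['score'],2),np.round(k['at'],4))
cv2.imwrite('pics/c.png',np.hstack([cv2.resize(cv2.imread('pics/s.png'),(512,384),interpolation=3)[85:205,240:350],im[85:205,240:350]]).repeat(3,0).repeat(3,1))
E
```

```text
6.675 ang 41.8703610272085 turned 239.2296389727915 r 0.060168050348794126 z 0.17874926230876673 Frad 2.32883053633445 Fcw -3.765680711333406 Fz -3.8958149440067067 29.999369750730693
6.925 ang 26.75718444059627 turned 254.34281555940373 r 0.06025041897058386 z 0.17791995986312426 Frad 4.1285300330892625 Fcw -4.167805019766744 Fz -5.132995851982577 29.999320744536817
7.175 ang 11.578556983526834 turned 269.52144301647314 r 0.060316308278855965 z 0.1770782408251601 Frad 3.3282314010028875 Fcw -5.181541622889933 Fz -5.804008045640167 29.999236771836877
7.425 ang -3.5462375168584215 turned 284.64623751685843 r 0.06036904126239612 z 0.17625549268890062 Frad 2.3172513640759043 Fcw -4.394452519338708 Fz -6.321269892548983 29.999083396978676
0.81 [ 0.3411 -0.2216  0.2115]
0.42 [0.5765 0.1759 0.1914]
0.64 [0.5149 0.1793 0.0439]
0.64 [ 0.288  -0.2219  0.0585]
0.72 [0.516  0.1796 0.0173]
0.62 [ 7.518e-01  1.446e-01 -6.000e-04]
```

View pics/c.png

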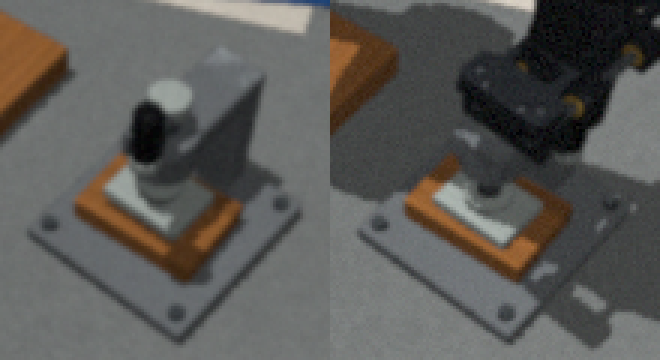

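Left is before, right is now: the plate has come down and appears to rest on the plaque at (490,210). The crank force rose between 254° and 270° turned, which fits touching there. I'll go about 20° further, then check.

```bash
python3 -m handwheel '-0.4 -7.8 0.4 0 255; -0.3 -7.8 0.4 0 255'>/dev/null && python3 st.py; python3 -m handwheel '1.2 -5.1 0.3 0 255'>/dev/null && python3 st.py; python3 -m handwheel '0 0 0 0 255; 0 0 0 0 255'>/dev/null && python3 st.py
```

```text
7.875 ang -18.459406106012587 turned 299.5594061060126 r 0.060250857246565044 z 0.17548770966403882 Frad 4.728199381765956 Fcw -5.386139943141077 Fz -8.76936778152416 29.998754002153873
8.0 ang -23.632938921976873 turned 304.7329389219769 r 0.060009773431215156 z 0.17529117439106376 Frad 7.721466627220462 Fcw -6.297616767686668 Fz -9.43588136132327 29.99844253063202
8.25 ang -23.976147010385308 turned 305.0761470103853 r 0.06008345619186466 z 0.17525865510482974 Frad 6.8111096318394875 Fcw -1.8070915879974598 Fz -9.553426993049356 29.99854763969779
```

```bash
python3 -m handwheel '0 0 0 0 0; 0 0 0 0 0; 0 0 0 0 0; 0 0 0 0 0; 0 0 0 0 0; 0 0 -40 0 0; 0 0 -50 0 0; 0 0 0 0 0' && python3 -m handwheel '40 20 -40 0 0; 60 10 0 0 0; 60 10 0 0 0; 40 40 0 0 0; 0 40 0 0 0; 0 40 0 0 0; 0 0 0 0 0'
python3 - <<'E'
from look import *
ims=[]
for c in ('scene','top','wrist'):
    ims.append(cv2.resize(viewer.camera(c),(800,600)))
    for n in ('press_knob','press_plate'): print(c,[(round(k['score'],2),np.round(k['at'],4)) for k in finder.mark_of(n,c)])
    cv2.imwrite('pics/f_%s.png'%c,ims[-1])
cv2.imwrite('pics/f.png',np.hstack([cv2.resize(ims[0][130:330,360:560],(400,400)),cv2.resize(ims[1][210:360,200:400],(400,300))[np.r_[0:300,[299]*100]]]))
E
```

```text
time_s: 9.25
position: [0.5715, 0.1543, 0.2692]
tool_rot: [0.123, 0.992, 0.001, 0.004]
wrist_force: [-0.6, -0.0, -0.4]
opening: 0.088
finger_force: 0.0
time_s: 10.12
position: [0.4154, 0.3597, 0.3036]
tool_rot: [0.122, 0.993, -0.001, -0.001]
wrist_force: [-0.8, -1.0, 0.6]
opening: 0.0881
finger_force: 0.0
scene [(0.81, array([ 0.3414, -0.2216,  0.2114])), (0.67, array([0.5702, 0.151 , 0.1918]))]
scene [(0.95, array([ 0.2855, -0.222 ,  0.0585])), (0.64, array([0.5152, 0.1778, 0.0431])), (0.63, array([ 0.5521, -0.2344,  0.2007]))]
top [(0.67, array([ 0.3439, -0.2205,  0.2093])), (0.52, array([0.5717, 0.1526, 0.1908]))]
top [(0.7, array([0.517 , 0.1788, 0.0445])), (0.49, array([ 0.2798, -0.222 ,  0.0579]))]
wrist []
wrist []
```

View pics/f.png

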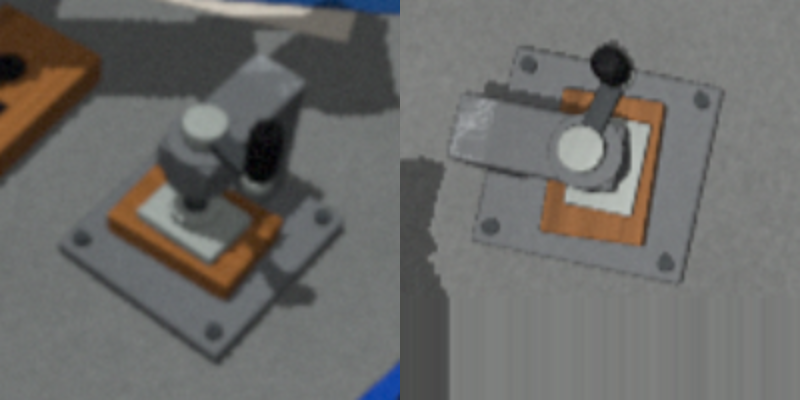

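The plate now sits flat on the plaque and the knob has come round to the far side. One last triangulation will check the hub and knob height.

```bash
python3 - <<'E'
from look import *
def comp(im,u,v,f,w=22):
    g=im.max(2).astype(int); m=f(g); mm=np.zeros(g.shape,np.uint8); sl=np.s_[v-w:v+w,u-w:u+w]; mm[sl]=m[sl]
    mm=cv2.morphologyEx(mm,cv2.MORPH_OPEN,cv2.getStructuringElement(2,(7,7)))
    n,l,st,ce=cv2.connectedComponentsWithStats(mm); i=l[v,u]; print(st[i]); return (ce[i]+.5)*.64-.5
b=cv2.imread('pics/f_top.png'); s=cv2.imread('pics/f_scene.png')
tk=comp(b,305,242,lambda g:g<48); th=comp(b,290,284,lambda g:g>145,16)
sk=comp(s,491,206,lambda g:g<48); sh=comp(s,462,192,lambda g:g>150,18)
for n,R in (('knob',[ray('top',*tk),ray('scene',*sk)]),('hub',[ray('top',*th),ray('scene',*sh)])): print(n,tri(R))
E
```

```text
[296 233  19  21 288]
[279 274  22  22 391]
[481 185  26  37 605]
[452 183  21  15 244]
knob [0.57202037 0.15460956 0.1904285 ]
hub [0.515689   0.17851669 0.16470895]
```

```bash
python3 -c "
from plant import sign_off; print(sign_off())"
```

```text
the job is handed in; nothing more can be done
None
```

I turned the crank on the press holding the plaque about 304° clockwise, to a joint value of roughly 5.8 (estimated from knob and hub height, inside the 5.3–6.5 clamped range). The plate rests firmly on the plaque, the knob is released, the empty press was not touched, and the job is handed in.

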